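Hold the loose vent bolt of the mini greenhouse

ROBOT

A 6-joint arm with a two-finger parallel gripper is mounted at the origin on the work surface. World frame = base frame: x ahead of the robot, y to its left, z up, the work surface at z = 0. Lengths are in m, angles in degrees, forces in N, time in s.
With the tool pointing down it reaches from about 0.4 to 0.825 m from the base axis. Payload 7 kg.
Tool frame: the origin (TCP) lies between the finger pads, 19 mm behind the fingertips; this is the grasp point; z points along the fingers, y is the line along which they close (so a half turn about z gives the same grasp; the last joint's range is limited). The gripper opens to 88 mm and grips with 3 to 60 N. Pads are 19 mm wide; open, the fingers measure 130 mm over their backs; the gripper's body (78 mm by 193 mm) begins 47 mm behind the grasp point.
Start: joints at [81.366, 20.546, 0.682, 0, -70.136, -16.507], TCP at [0.287, 0.611, 0.245] pointing down, gripper open.
Joint ranges: [-176.03, 176.03], [-82.01, 121.73], [-58.28, 71.71], [-173.87, 95.51], [-174.79, -0.11], [-173.66, 173.66]. Speed limits (degrees/s): [136.94, 136.94, 172.46, 180, 180, 180].

INTERFACE

Orientations are given as [roll, pitch, yaw] about the fixed x, y, z axes, in that order (R = Rz(yaw) Ry(pitch) Rx(roll)).
In Python, from plant import ctrl, cams, workorder gives the robot as it stands.
- The arm moves only by the tool play_rows, never from a script. Its argument "motion" is a list of rows, each an object of numbers: "x", "y", "z": the shift along the tool's x, y, z normalised to -1 to 1, where 1 is 0.025 m; "rx", "ry", "rz": the turn, a rotation vector about the tool's x, y, z normalised to -1 to 1, where 1 is 4 degrees. A call has 1 to 20 rows; each row shifts and turns the commanded pose from where the row before left it, along the tool's axes as they then stand; what a row does not reach is not made up. A row lasts 1/8 s, in which the tool goes at most 62.5 mm and 10.7 degrees, less where a joint would pass 70% of its speed; a pose out of reach is approached as far as the arm can. A call with a number of a shift or a turn outside -1 to 1 is refused whole. A call with a gripper value outside its range is refused whole. "fingers" is the opening, from -1 (shut) to 1 (fully open), set as the call begins (left out, the last holds). The fingers move at their own pace and stop on an object; the grip force is fixed at half the most. Time passes only in rows, so rows that do not move let the fingers close. It gives the time, the measured TCP pose, the force, the opening and the grip force at its end, in the units of the state.
- ctrl.get_obs(): the state, without advancing time (a new reading comes with each control period).
- cams.snapshot(name): name is "side" or "top" or "wrist"; returns the picture (400x640x3 uint8, blue, green, red); there is no depth.
- cams.get_calibration(name): a dict with "vertical_fov" (degrees; the focal length in pixels is half the picture's height over the tangent of half this angle, whatever the lens; pixels are square), "cx", "cy" (the principal point, pixels), "k1" (the pictures are not rectified: a ray, as slopes to the right and down, at radius r is drawn at 1 + k1 r^2 times it, then the intrinsics apply), "position" and "rotation" of the camera in the world. Camera axes: x right, y up, looking along -z (the intrinsics and any distortion apply to the point x, -y, -z); pixel columns grow to the right and rows downward; lengths in m; the calibration is good to about 2 mm. A picture is of the moment at which its call begins: read the wrist's pose just before it. get_calibration takes no time and is no camera call; for the wrist camera it gives the pose at the moment of the call.
- workorder.close_job(): hands the job in; it is judged then, once.
The state is a dict: "clock": time; "joint_pos": joint angles; "qvel": joint speeds; "tau": joint torques, N m; "tool_pos": TCP position; "orientation": TCP orientation; "force": force on the tool from outside, world axes, zero at the start; "moment": the same for the moment, N m; "opening": finger opening in m; "gripper_force": force on a finger pad.
Only numpy, scipy, OpenCV 4.12 (cv2) and the standard library are available. Lean on these libraries where they do the work, as an engineer would, in place of code of your own. Each camera call takes 0.05 s, during which the arm holds its last target. There are 200 camera calls.

TASK

Both roof flaps of the mini greenhouse are slowly sinking on loose hinge bolts; I want to tighten the nut of the one above the amber seed canister. Reach down into the narrow gap behind the steel bracket, grip that flap's brass bolt head firmly between the fingers and hold it from turning, so that this flap stands still and stays open by the bolt alone. Leave the other bolt head, both panes and everything else alone, and finish while still holding the head.

Things in the scene. Friction and masses are not known exactly. Their poses are not given: they have to be found in the camera images.
- greenhouse: clear acrylic mini greenhouse with white floor tray (10 mm thick) and aluminium edges, fixed to the bench, 250 mm deep (x), 410 mm wide (y). Origin: centre of its underside; x points away from the robot's side, z up. Front panel: outer face at x = -123 mm, up to 205 mm above the bench. Flat clear top between the flaps: 193 mm above the bench
- gap (a point): middle of the gap's mouth, 207 mm above the bench: top of the dark steel U-channel bracket on the greenhouse's front. Axes as the greenhouse's. Bracket plate 4 mm thick, 280 mm wide (y); gap between plate and front panel 42 mm (x), open at top and both ends, its floor 83 mm below this point. Bolt heads in it, 22 mm below this point, at y = +80 (left) and -80 mm (right)
- flap_left (a joint): left (+y) clear roof flap with white edges, 165 x 130 mm, hinged along its inner edge on the brass bolt. 0 = shut (sloping 25 degrees down outward), grows to 1.4 rad as its outer edge lifts; starts 0.75 to 1.1. Sluggish loose hinge: sinks by its weight at about 0.006 to 0.02 rad/s until its bolt is held. A grip askew to the flats squares itself up only slowly (seconds)
- bolt_left (a point): brass hexagonal head of the left flap's hinge bolt, 24 mm across flats, 20 mm long. Origin: centre of the head, 185 mm above the bench. x: along the bolt, into the greenhouse; y: normal of a pair of flats (the others 60 degrees either way). Turns with the flap as one piece; z is straight up when the flap stands at 0.85 rad. Grip firmly (40 N up). The flap's pane begins 94 mm beyond it
- bay_left (a point): point on the greenhouse's floor below the middle of the left flap; the canister stands within 50 mm of one bay point, the saucer of the other
- flap_right (a joint): right (-y) clear roof flap with white edges, 165 x 130 mm, hinged along its inner edge on the brass bolt. 0 = shut (sloping 25 degrees down outward), grows to 1.4 rad as its outer edge lifts; starts 0.75 to 1.1. Sluggish loose hinge: sinks by its weight at about 0.006 to 0.02 rad/s until its bolt is held. A grip askew to the flats squares itself up only slowly (seconds)
- bolt_right (a point): brass hexagonal head of the right flap's hinge bolt, 24 mm across flats, 20 mm long. Origin: centre of the head, 185 mm above the bench. x: along the bolt, into the greenhouse; y: normal of a pair of flats (the others 60 degrees either way). Turns with the flap as one piece; z is straight up when the flap stands at 0.85 rad. Grip firmly (40 N up). The flap's pane begins 94 mm beyond it
- bay_right (a point): point on the greenhouse's floor below the middle of the right flap; the canister stands within 50 mm of one bay point, the saucer of the other
- canister: amber plastic seed canister with orange screw top, 66 mm diameter, 107 mm tall, standing inside the greenhouse under one of the flaps; origin: centre of its underside
- saucer: blue ceramic plant saucer, 84 mm diameter, 18 mm high, inside the greenhouse under the other flap; origin: centre of its underside
- cultivator: stainless hand cultivator with wooden handle, 285 mm long, lying on the bench; origin under its middle; tines to its +x
- pot_stack: stack of brown biodegradable pots, 82 mm diameter, 110 mm tall, on the bench; origin: centre of its underside

How it is judged:
By the outcome, as a careful person would: the job done as asked, in the order asked, and still so for the second after the job is handed in, while the arm keeps its last pose, push and grip.
It also fails if it takes over 42 s, if anything falls off the work surface, if the arm or the gripper's body presses on something with over 40 N, if the wrist force passes 120 N, or if a joint passes its speed limit or range.

## Working session

There is one attempt and no reset: what is moved stays moved. The work goes in short steps, Python scripts to look and compute and a tool call to move; the robot and the scene stay as the last step left them, time stands still between calls to the robot, and variables do not carry over. Pictures are saved under pics/ and viewed, at most 10 in all, crops included, and the job is handed in when it is done.

Besides the shell and the picture viewer there is one more tool, called in YAML: its name, and indented under it one key for each argument. play_rows: Moves the arm, as the interface text tells. Its arguments: {"type":"object","properties":{"motion":{"type":"array"},"fingers":{"type":"number"}},"required":["motion"]}

```bash
mkdir -p pics
python3 - <<'E'
from plant import ctrl,cams
import cv2
print(ctrl.get_obs())
for n in("side","top"):
    cv2.imwrite(f"pics/{n}1.png",cams.snapshot(n)); print(n,cams.get_calibration(n))
print(cams.get_calibration("wrist"))
E
```

```text
{'clock': 0.0, 'joint_pos': array([ 8.13660974e+01,  2.05889915e+01,  6.33363359e-01, -1.96616773e-02,
       -7.01352801e+01, -1.65061491e+01]), 'qvel': array([ 0.02888325,  0.02118255, -0.04914991,  0.08024237, -0.03698137,
        0.05690083]), 'tau': array([ 1.64664812e-03, -5.82724357e+01,  2.93044013e+01,  6.99646980e+00,
        6.95226394e-03, -1.65991491e-04]), 'tool_pos': array([0.2865994 , 0.61062683, 0.24444856]), 'orientation': array([ 1.79907586e+02, -8.10947014e-03, -2.51467409e+01]), 'force': array([0.41976489, 0.02062586, 0.12677375]), 'moment': array([0.02035849, 0.00189261, 0.02365833]), 'gripper_force': 0.0, 'opening': 0.08781459467763011}
side {'vertical_fov': 47.68807793013943, 'cx': 318.6668574180952, 'cy': 199.7262613098505, 'k1': -0.1331453287884101, 'position': array([ 0.25432776, -0.0602226 ,  1.10358209]), 'rotation': array([ 18.22948275,  -0.25239978, -95.68097206])}
top {'vertical_fov': 44.302672740936174, 'cx': 314.39616662737467, 'cy': 191.9948351128745, 'k1': 0.031140592341866637, 'position': array([ 0.42913845, -0.12232846,  1.33518472]), 'rotation': array([  7.02666069,   0.17731553, -90.17998983])}
{'vertical_fov': 59.770153087515624, 'cx': 322.66267900275886, 'cy': 200.60704972100348, 'k1': -0.037991798816108764, 'position': array([0.3559457 , 0.57803428, 0.38437673]), 'rotation': array([-1.65200469e+01, -3.26378814e-02, -1.15129462e+02])}
```

View pics/side1.png

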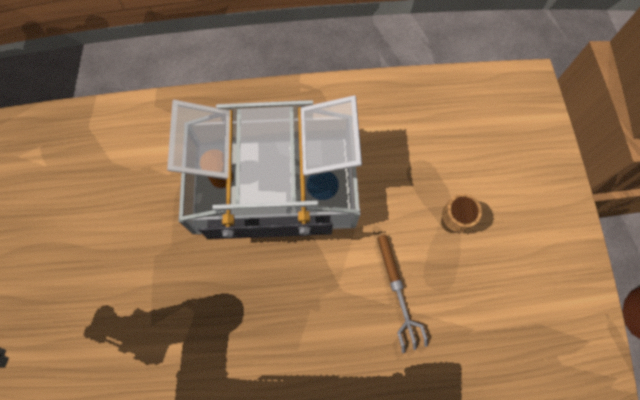

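View pics/top1.png

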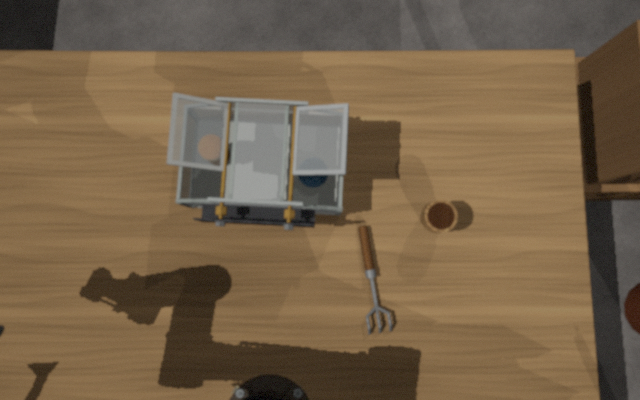

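The canister (amber disc, ~(209,147) in top) is under the left flap and the saucer (blue) under the right, so the left bolt is the one to hold. Its brass head is near (221,211) in top and (228,218) in side.

```bash
cat > h.py <<'E'
import numpy as np, cv2
from scipy.spatial.transform import Rotation as R
def ray(c,px):
    f=200/np.tan(np.radians(c["vertical_fov"]/2))
    K=np.array([[f,0,c["cx"]],[0,f,c["cy"]],[0,0,1.]])
    u=cv2.undistortPoints(np.array([[px]],float),K,np.array([c["k1"],0,0,0,0.]))[0,0]
    return c["position"],R.from_euler("xyz",c["rotation"],degrees=True).apply([u[0],-u[1],-1])
def plane(c,px,z):
    p,d=ray(c,px); return p+d*(z-p[2])/d[2]
def project(c,P):
    f=200/np.tan(np.radians(c["vertical_fov"]/2))
    q=R.from_euler("xyz",c["rotation"],degrees=True).inv().apply(np.array(P)-c["position"])
    a=np.array([q[0],-q[1]])/-q[2]; a=a*(1+c["k1"]*(a@a))
    return a*f+[c["cx"],c["cy"]]
E
python3 - <<'E'
import cv2
a=cv2.imread("pics/top1.png")[80:240,150:360];b=cv2.imread("pics/side1.png")[85:245,160:370]
cv2.imwrite("pics/z.png",cv2.resize(cv2.vconcat([a[60:160],b[60:160]]),None,fx=3.8,fy=3,interpolation=cv2.INTER_CUBIC)[:600,:800])
E
python3 - <<'E'
from plant import cams
from h import *
import cv2
for n in("top","side"):
    c=cams.get_calibration(n); im=cv2.imread(f"pics/{n}1.png"); h=cv2.cvtColor(im,cv2.COLOR_BGR2HSV)
    m=cv2.inRange(h,(10,140,90),(25,255,255)); m[:195]=0;m[240:]=0;m[:,:200]=0;m[:,330:]=0
    k,l,s,ce=cv2.connectedComponentsWithStats(m)
    for i in range(1,k):
        if s[i,4]>15: print(n,s[i],ce[i],plane(c,ce[i],.19))
E
```

```text
top [216 204  10  15  95] [220.49473684 210.43157895] [0.52767089 0.10031049 0.19      ]
top [285 207   9  15  95] [288.75789474 214.06315789] [ 0.51857571 -0.05917917  0.19      ]
side [226 195   4   8  29] [227.65517241 198.44827586] [0.57518144 0.09928889 0.19      ]
side [301 195   4   5  20] [302.5 197. ] [ 0.56278802 -0.06034904  0.19      ]
side [298 207  12  17 129] [303.25581395 215.88372093] [ 0.52093587 -0.05824642  0.19      ]
side [222 210  12  17 129] [227.44186047 218.84496124] [0.52989944 0.10142086 0.19      ]
```

View pics/z.png

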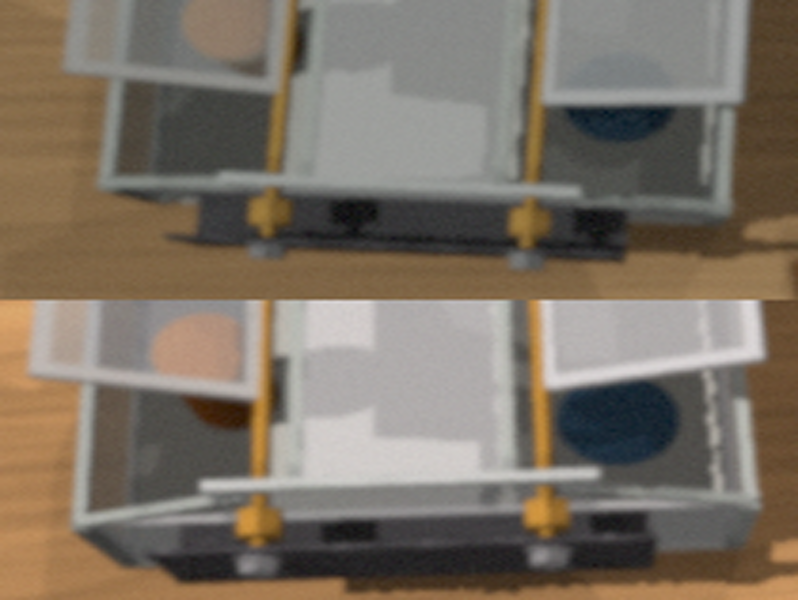

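The zoom shows the left head centred about x 220 (top) and the right one about x 289. I'll estimate the left flap's angle from its outer near corner.

Run:
```python
from plant import cams
from h import *
B=np.array([.5288,.1009,.185]);yaw=np.radians(-3.2)
ex=np.array([np.cos(yaw),np.sin(yaw),0]);ey=np.array([-ex[1],ex[0],0])
rays=[]
# outer corners, near and far
for n,near,far in(("top",(168.5,164),(173.5,94.5)),("side",(169.5,174),(174,101.5))):
    c=cams.get_calibration(n)
    for px,xx in((near,.094),(far,.259)):
        p,d=ray(c,px); t=(xx-(p-B)@ex)/(d@ex); P=p+d*t-B
        # radius-130 cylinder intersection
        py,pz,dy,dz=(p-B)@ey,(p-B)[2],d@ey,d[2]
        r=np.roots([dy*dy+dz*dz,2*(py*dy+pz*dz),py*py+pz*pz-.13**2])
        print(n,"plane y,z",P@ey,P[2])
        for s in r[np.isreal(r)].real:
            Q=p+d*s-B; print("   cyl x,y,z",Q@ex,Q@ey,Q[2],"q",np.arctan2(Q[2],Q@ey)+.436)
    rays.append(ray(c,near))
(p1,d1),(p2,d2)=rays
s=np.linalg.lstsq(np.c_[d1,-d2],p2-p1,rcond=None)[0];X=(p1+d1*s[0]+p2+d2*s[1])/2-B
print("tri",X@ex,X@ey,X[2],np.arctan2(X[2],X@ey)+.436)
```

```text
top plane y,z 0.1144542626886159 0.05465980768328854
   cyl x,y,z 0.10214991413580084 0.12989012371421443 0.005343759117537872 q 0.4771174241976462
   cyl x,y,z 0.09152015452700271 0.10975745859371185 0.069665632007826 q 1.0015609183281229
top plane y,z 0.12011186492147201 0.04497605572804103
   cyl x,y,z 0.2676715881893726 0.12884635945121467 0.01728049930320813 q 0.5693215236174503
   cyl x,y,z 0.25436985212111185 0.11544812854044635 0.059763949137489114 q 0.9136829043495183
side plane y,z 0.11964779249185489 0.040591422393224386
   cyl x,y,z 0.10596279354208682 0.12950457730242299 0.011338626800490192 q 0.5233311724326472
   cyl x,y,z 0.08223983422854007 0.1099579635285718 0.06934872930810859 q 0.9986762552771364
side plane y,z 0.11629442937734083 0.057681969621418305
   cyl x,y,z 0.2796133611144108 0.12779933058840287 0.02381871325567314 q 0.6202617911131602
   cyl x,y,z 0.258220061645722 0.11585912367115901 0.05896323822646571 q 0.9067595787293343
tri 0.09787050619153696 0.12233533842803661 0.031100650824603338 0.6849507752548898
```

play_rows:
  motion:
    - {"x":0.9,"y":0.7,"z":-0.5,"rz":-1}
    - {"x":0.9,"y":0.7,"z":-0.5,"rz":-1}
    - {"x":0.9,"y":0.7,"z":-0.5,"rz":-1}
    - {"x":0.9,"y":0.7,"z":-0.5,"rz":-1}
    - {"x":0.9,"y":0.7,"z":-0.5,"rz":-1}
    - {"x":0.9,"y":0.7}
  fingers: 1

```text
$.motion[0]: bad value
```

play_rows:
  motion:
    - {"x":0.98,"y":0.8,"z":-0.4,"rx":0,"ry":0,"rz":0}
    - {"x":0.98,"y":0.8,"z":-0.4,"rx":0,"ry":0,"rz":0}
    - {"x":0.98,"y":0.8,"z":0,"rx":0,"ry":0,"rz":0}
    - {"x":0.98,"y":0.8,"z":0,"rx":0,"ry":0,"rz":0}
    - {"x":0.98,"y":0.8,"z":0,"rx":0,"ry":0,"rz":0}
    - {"x":0.98,"y":0.8,"z":0,"rx":0,"ry":0,"rz":0}
  fingers: 1

```text
clock: 0.85
tool_pos: [0.3696, 0.4379, 0.2655]
orientation: [-180.0, 0.0, -25.2]
force: [1.0, -0.4, 0.7]
opening: 0.0878
gripper_force: 0.0
```

play_rows:
  motion:
    - {"x":0.957,"y":0.79,"z":0,"rx":0,"ry":0,"rz":0}
    - {"x":0.957,"y":0.79,"z":0,"rx":0,"ry":0,"rz":0}
    - {"x":0.957,"y":0.79,"z":0,"rx":0,"ry":0,"rz":0}
    - {"x":0.957,"y":0.79,"z":0,"rx":0,"ry":0,"rz":0}
    - {"x":0.957,"y":0.79,"z":0,"rx":0,"ry":0,"rz":0}
    - {"x":0.957,"y":0.79,"z":0,"rx":0,"ry":0,"rz":0}
    - {"x":0.957,"y":0.79,"z":0,"rx":0,"ry":0,"rz":0}
    - {"x":0.957,"y":0.79,"z":0,"rx":0,"ry":0,"rz":0}
    - {"x":0.957,"y":0.79,"z":0,"rx":0,"ry":0,"rz":0}
    - {"x":0.957,"y":0.79,"z":0,"rx":0,"ry":0,"rz":0}
    - {"x":0.957,"y":0.79,"z":0,"rx":0,"ry":0,"rz":0}
    - {"x":0.957,"y":0.79,"z":0,"rx":0,"ry":0,"rz":0}
    - {"x":0,"y":0,"z":0,"rx":0,"ry":0,"rz":-1}
    - {"x":0,"y":0,"z":0,"rx":0,"ry":0,"rz":-1}
    - {"x":0,"y":0,"z":0,"rx":0,"ry":0,"rz":-1}
    - {"x":0,"y":0,"z":0,"rx":0,"ry":0,"rz":-1}
    - {"x":0,"y":0,"z":0,"rx":0,"ry":0,"rz":-1}
    - {"x":0,"y":0,"z":0,"rx":0,"ry":0,"rz":-0.5}

```text
clock: 3.1
tool_pos: [0.5277, 0.1025, 0.2655]
orientation: [-180.0, -0.0, -3.1]
force: [-0.9, -0.1, -0.6]
opening: 0.0874
gripper_force: 0.0
```

Run:
```python
from plant import ctrl,cams
import cv2,pickle
c=cams.get_calibration("wrist");im=cams.snapshot("wrist");o=ctrl.get_obs()
pickle.dump(c,open("w.pkl","wb"));cv2.imwrite("pics/w1.png",im);print(c,o["tool_pos"],o["orientation"],o["joint_pos"])
```

```text
{'vertical_fov': 59.770153087515624, 'cx': 322.66267900275886, 'cy': 200.60704972100348, 'k1': -0.037991798816108764, 'position': array([0.60417955, 0.09827512, 0.40530351]), 'rotation': array([-1.65091265e+01,  4.12292538e-02, -9.30828370e+01])} [0.5277998  0.10268565 0.26543461] [-1.79993857e+02 -2.00402616e-03 -3.02738568e+00] [ 3.19049246e+01  6.83246571e+00 -1.48707753e+01 -4.18588785e-03
 -6.82915983e+01  5.50692379e+01]
```

View pics/w1.png

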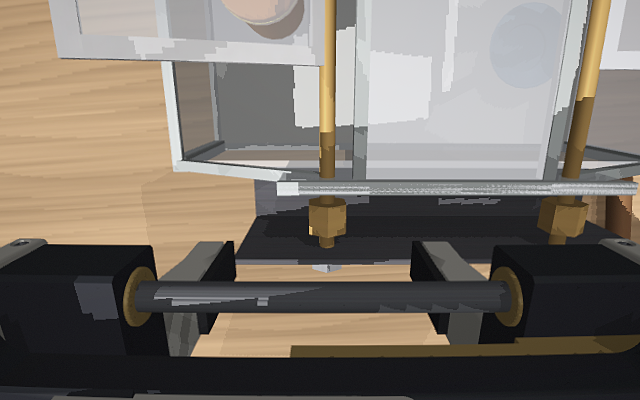

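The left head spans about (308–345, 198–240), framed by the open fingers. I'll zoom in on both heads to see the facets.

Run:
```python
import cv2,pickle
from h import *
im=cv2.imread("pics/w1.png");c=pickle.load(open("w.pkl","rb"))
a=cv2.resize(im[170:270,270:400],None,fx=6,fy=6,interpolation=cv2.INTER_CUBIC);cv2.imwrite("pics/w1z.png",a)
h=cv2.cvtColor(im,cv2.COLOR_BGR2HSV);m=cv2.inRange(h,(10,90,40),(28,255,255))
for y in range(180,256,4):
    xs=[x for x in range(290,365) if m[y,x]]; print(y,(xs[0],xs[-1],len(xs)) if xs else None)
B=np.array([.5288,.1009,.185]);print(project(c,B))
```

```text
180 None
184 None
188 None
192 None
196 (320, 334, 15)
200 (309, 344, 36)
204 (309, 345, 37)
208 (309, 345, 37)
212 (309, 345, 37)
216 (309, 346, 38)
220 (309, 345, 37)
224 (309, 345, 37)
228 (309, 345, 37)
232 (309, 345, 37)
236 (319, 335, 17)
240 (319, 333, 15)
244 (320, 333, 14)
248 None
252 None
[325.04299176 215.11601489]
```

View pics/w1z.png

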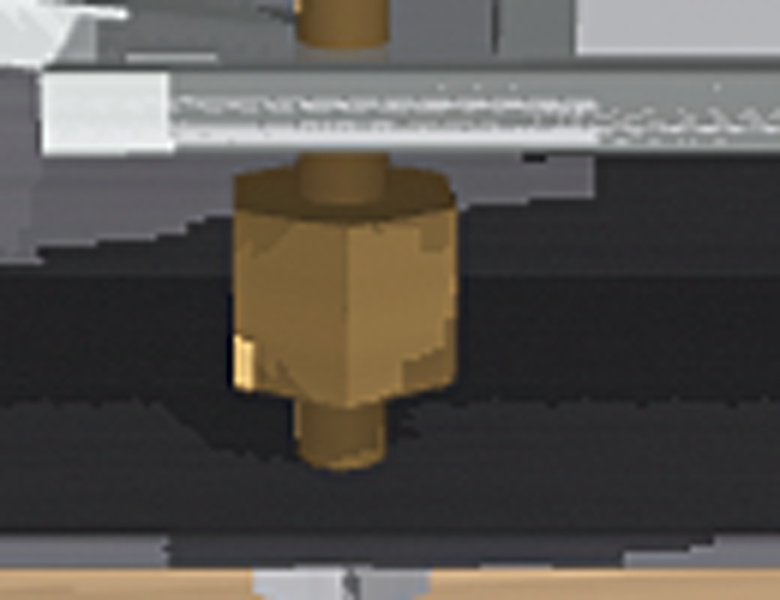

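Run:
```python
import pickle
from h import *
c=pickle.load(open("w.pkl","rb"))
a,b=plane(c,(327.7,205.6),.1988),plane(c,(327.9,237.3),.1988)
print(a,b,(a+b)/2,np.linalg.norm(a-b))
# silhouette centre at head mid height, bracket edge, right head's sides
print(plane(c,(327.2,218),.187))
for z,p in((.207,(327,259)),(.205,(327,196))): print(plane(c,p,z))
T=np.array([.5278,.1027,.2654]);t=np.radians(-3.03);d=(a+b)/2-T
print("tool dx,dy mm",1e3*(d[0]*np.cos(t)+d[1]*np.sin(t)),1e3*(d[0]*np.sin(t)-d[1]*np.cos(t)),1e3*(T[2]-.185))
```

```text
[0.53967149 0.09876282 0.1988    ] [0.51846772 0.09968804 0.1988    ] [0.5290696  0.09922543 0.1988    ] 0.021223942443948336
[0.52738728 0.09955049 0.187     ]
[0.507275  0.1009175 0.207    ]
[0.54763606 0.09886748 0.205     ]
tool dx,dy mm 1.4514894428194678 3.4026023092214 80.40000000000003
```

Head nearly square (ridge within ~1° of upright). Descend, check force, then close.

play_rows:
  motion:
    - {"x":0.04,"y":0.136,"z":0.2,"rx":0,"ry":0,"rz":0}
    - {"x":0,"y":0,"z":0.6,"rx":0,"ry":0,"rz":0}
    - {"x":0,"y":0,"z":0.6,"rx":0,"ry":0,"rz":0}
    - {"x":0,"y":0,"z":0.6,"rx":0,"ry":0,"rz":0}
    - {"x":0,"y":0,"z":0.6,"rx":0,"ry":0,"rz":0}
    - {"x":0,"y":0,"z":0.6,"rx":0,"ry":0,"rz":0}
    - {"x":0,"y":0,"z":0,"rx":0,"ry":0,"rz":0}

```text
clock: 4.03
tool_pos: [0.5282, 0.0996, 0.1838]
orientation: [179.9, 0.1, -3.1]
force: [0.2, 0.5, 0.1]
opening: 0.0879
gripper_force: 0.0
```

play_rows:
  motion:
    - {"x":0,"y":0,"z":0,"rx":0,"ry":0,"rz":0}
    - {"x":0,"y":0,"z":0,"rx":0,"ry":0,"rz":0}
    - {"x":0,"y":0,"z":0,"rx":0,"ry":0,"rz":0}
    - {"x":0,"y":0,"z":0,"rx":0,"ry":0,"rz":0}
    - {"x":0,"y":0,"z":0,"rx":0,"ry":0,"rz":0}
    - {"x":0,"y":0,"z":0,"rx":0,"ry":0,"rz":0}
    - {"x":0,"y":0,"z":0,"rx":0,"ry":0,"rz":0}
    - {"x":0,"y":0,"z":0,"rx":0,"ry":0,"rz":0}
  fingers: -1

```text
clock: 5.03
tool_pos: [0.5289, 0.0998, 0.1853]
orientation: [180.0, 0.0, -3.1]
force: [-1.0, -1.2, 0.5]
opening: 0.0238
gripper_force: 30.0
```

Opening of 23.8 mm means the flats are squarely gripped. The pad force is 30 N, below the advised 40 N, so I need to see whether the flap really stands still.

```bash
cat > snap.py <<'E'
from plant import ctrl,cams
import cv2,sys
print([a for a in dir(ctrl) if a[0]!="_"])
print(ctrl.get_obs()["clock"])
for n in("side","top","wrist"): cv2.imwrite(f"pics/{n}_{sys.argv[1]}.png",cams.snapshot(n))
E
python3 snap.py a
```

```text
['PlanningError', 'get_obs']
5.025
```

play_rows:
  motion:
    - {"x":0,"y":0,"z":0,"rx":0,"ry":0,"rz":0}
    - {"x":0,"y":0,"z":0,"rx":0,"ry":0,"rz":0}
    - {"x":0,"y":0,"z":0,"rx":0,"ry":0,"rz":0}
    - {"x":0,"y":0,"z":0,"rx":0,"ry":0,"rz":0}
    - {"x":0,"y":0,"z":0,"rx":0,"ry":0,"rz":0}
    - {"x":0,"y":0,"z":0,"rx":0,"ry":0,"rz":0}
    - {"x":0,"y":0,"z":0,"rx":0,"ry":0,"rz":0}
    - {"x":0,"y":0,"z":0,"rx":0,"ry":0,"rz":0}
    - {"x":0,"y":0,"z":0,"rx":0,"ry":0,"rz":0}
    - {"x":0,"y":0,"z":0,"rx":0,"ry":0,"rz":0}
    - {"x":0,"y":0,"z":0,"rx":0,"ry":0,"rz":0}
    - {"x":0,"y":0,"z":0,"rx":0,"ry":0,"rz":0}
    - {"x":0,"y":0,"z":0,"rx":0,"ry":0,"rz":0}
    - {"x":0,"y":0,"z":0,"rx":0,"ry":0,"rz":0}
    - {"x":0,"y":0,"z":0,"rx":0,"ry":0,"rz":0}
    - {"x":0,"y":0,"z":0,"rx":0,"ry":0,"rz":0}
    - {"x":0,"y":0,"z":0,"rx":0,"ry":0,"rz":0}
    - {"x":0,"y":0,"z":0,"rx":0,"ry":0,"rz":0}
    - {"x":0,"y":0,"z":0,"rx":0,"ry":0,"rz":0}
    - {"x":0,"y":0,"z":0,"rx":0,"ry":0,"rz":0}

```text
clock: 7.68
tool_pos: [0.5289, 0.0999, 0.1854]
orientation: [180.0, 0.0, -3.1]
force: [0.8, -4.4, 0.3]
opening: 0.0237
gripper_force: 30.0
```

play_rows:
  motion:
    - {"x":0,"y":0,"z":0,"rx":0,"ry":0,"rz":0}
    - {"x":0,"y":0,"z":0,"rx":0,"ry":0,"rz":0}
    - {"x":0,"y":0,"z":0,"rx":0,"ry":0,"rz":0}
    - {"x":0,"y":0,"z":0,"rx":0,"ry":0,"rz":0}
    - {"x":0,"y":0,"z":0,"rx":0,"ry":0,"rz":0}
    - {"x":0,"y":0,"z":0,"rx":0,"ry":0,"rz":0}
    - {"x":0,"y":0,"z":0,"rx":0,"ry":0,"rz":0}
    - {"x":0,"y":0,"z":0,"rx":0,"ry":0,"rz":0}
    - {"x":0,"y":0,"z":0,"rx":0,"ry":0,"rz":0}
    - {"x":0,"y":0,"z":0,"rx":0,"ry":0,"rz":0}
    - {"x":0,"y":0,"z":0,"rx":0,"ry":0,"rz":0}
    - {"x":0,"y":0,"z":0,"rx":0,"ry":0,"rz":0}
    - {"x":0,"y":0,"z":0,"rx":0,"ry":0,"rz":0}
    - {"x":0,"y":0,"z":0,"rx":0,"ry":0,"rz":0}
    - {"x":0,"y":0,"z":0,"rx":0,"ry":0,"rz":0}
    - {"x":0,"y":0,"z":0,"rx":0,"ry":0,"rz":0}

```text
clock: 9.68
tool_pos: [0.5289, 0.0999, 0.1853]
orientation: [180.0, 0.0, -3.1]
force: [0.4, -5.2, 0.3]
opening: 0.0238
gripper_force: 30.0
```

```bash
python3 snap.py b
python3 - <<'E'
import cv2,numpy as np
out=[]
for n in("side","top","wrist"):
    a,b=[cv2.imread(f"pics/{n}_{k}.png") for k in "ab"]
    d=cv2.absdiff(a,b); g=d.max(2)
    if n=="wrist":
        out.append(cv2.resize(cv2.hconcat([b[:,:],]),(480,300)));out.append(cv2.resize(cv2.convertScaleAbs(d,alpha=3),(480,300)))
    else:
        s=slice(85,245); print(n,"left flap diff",g[85:190,160:232].mean(),"right",g[85:190,300:365].mean(),"bg",g[250:350,450:600].mean())
        out.append(cv2.resize(b[s,150:370],(330,240)));out.append(cv2.resize(cv2.convertScaleAbs(d[s,150:370],alpha=3),(330,240)))
cv2.imwrite("pics/cmp.png",cv2.vconcat([cv2.hconcat([out[0],out[1]]),cv2.hconcat([out[2],out[3]])]))
cv2.imwrite("pics/cmpw.png",cv2.vconcat(out[4:]))
E
```

```text
['PlanningError', 'get_obs']
9.675
side left flap diff 3.52010582010582 right 5.437948717948718 bg 2.5484
top left flap diff 2.8466931216931215 right 3.981391941391941 bg 2.6786666666666665
```

View pics/cmpw.png

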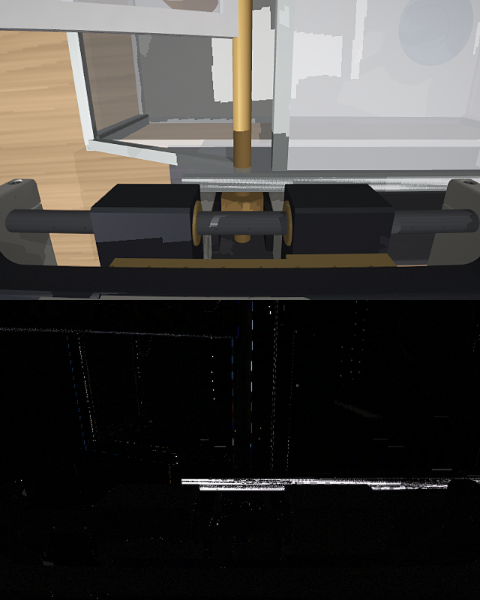

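View pics/cmp.png

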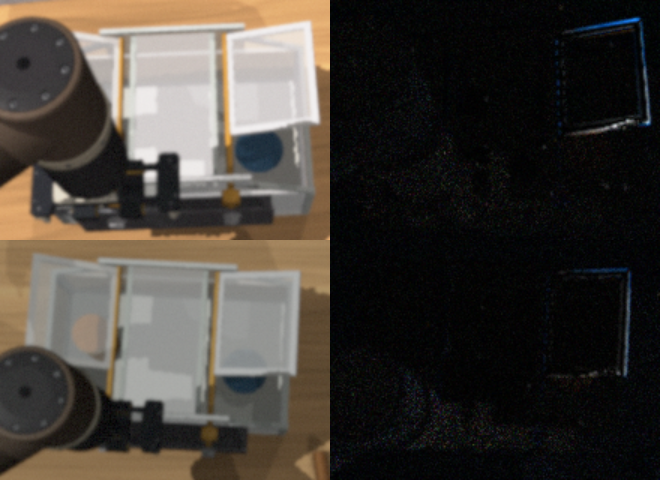

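The difference images show the left flap did not move over 4.6 s, while the right flap's edges shifted as it kept sinking. The left head sits between the pads, so I'm handing in.

```bash
python3 -c "
from plant import workorder
print(workorder.close_job())"
```

```text
the job is handed in; nothing more can be done
None
```

I gripped the left bolt head (above the amber canister) square on its flats, and that flap stood still for the 4.6 s I watched while the right one kept sinking; I handed in still holding it, at about 10 s. The grip is 30 N, the interface's fixed force, not the 40 N you advised.

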